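# Pulse a piece of cinnamon in the twist-lid spice grinder

### The job

Give the piece of cinnamon a pulse in the spice grinder: take it from the kitchen scale and drop it into the grinder's open bowl, then set the lid in with its two lugs through the two gates of the collar, all the way down, and twist it clockwise (seen from above) against its spring, half way towards the lock, until the lid's grip bar points at the round stud on the collar. The grinder runs only while the lid is held there: finish with the gripper still holding the lid turned to the stud, and never turn it so far that it clicks into the lock. Leave the things standing around as they are.

Things in the scene. Friction and masses are not known exactly. Their poses are not given: they have to be found in the camera images.
- cinnamon_mid (a point): Centre of the piece of cinnamon: a loose brown double-curled stick 44 mm long (x axis), 19 mm wide (y) and 10 mm thick (z), lying flat on the platform of the kitchen scale, whose top is 22 mm above the worktop. The scale (flat, 215 x 160 mm, fixed) is left or right of the grinder.
- lid_grip (a point): Point on the axis of the loose grey plastic lid (90 g), inside its grip bar. The bar is upright and straight, 58 mm long (x axis), 18 mm wide (y axis), 34 mm tall, gripped across its width; this point is 14 mm below the bar's top, 20 mm above the flange. z is up. The lid starts upright on the worktop, on the other side of the grinder from the scale.
- lid: The lid; origin at the centre of its foot, 42 mm below lid_grip. A plug 63 mm across, 16 mm deep, foot bevelled; above it a flange 80 mm across, 6 mm thick, carrying the bar. Two lugs stand out 7 mm from the plug, 2.5 to 7 mm above the foot, 10 mm wide, right under the two ends of the bar (+x and -x). Turned by half a turn it is the same.
- grinder_mouth (a point): Centre of the grinder's mouth, in the plane of the collar's top, z up. The mouth is 67 mm across, the bowl 62 mm deep. The collar's lip, 6 mm thick, has two gates: 16 mm wide notches at the mouth's +x and -x sides, which pass the lugs when the lid's bar lies along this x axis within 0.09 rad. The lid then turns only clockwise seen from above.
- grinder: The grinder, a steel cylinder 100 mm across with a black collar, fixed to the worktop; origin under its centre, collar top 112 mm up. A lid fully down rests its flange on the collar, lid_grip 26 mm above grinder_mouth; if the lugs miss the gates it stays 13 mm higher.
- pulse_stud (a point): One of the two round raised studs on the collar, 47 mm from the axis, 0.63 rad clockwise (from above) of the gate on +x: where an end of the bar points in the pulse position. The other stud is opposite. Other raised marks: arrow heads at the gates, radial bars 1.27 rad clockwise of the gates (lock).
- pulse_switch (a joint): Angle (rad) of the sprung ring in the collar, pushed clockwise by the lugs: 0 at rest; it reads the lid's angle from mid-gate minus about 0.10: 0.53 at the stud, 0.72 where a sprung roller adds resistance, about 1.15 when the lid has clicked into the lock. Its spring pushes back with 0.05 N m at 0, 0.11 N m at the stud, and turns a released lid back.
- cinnamon_jar: Bystander, to be left alone: glass spice jar with a screw cap and label, 44 mm across, 106 mm tall. Origin at the middle of its underside.
- vanilla_bottle: Bystander, to be left alone: small dropper bottle, 33 mm across, 102 mm tall. Origin at the middle of its underside.
- kitchen_timer: Bystander, to be left alone: round kitchen timer, 65 mm across, 52 mm tall. Origin at the middle of its underside.
- espresso_cup: Bystander, to be left alone: small handled cup, 63 x 90 mm, 50 mm tall. Origin at the middle of its underside.
- tea_light: Bystander, to be left alone: tea light candle in its cup, 38 mm across, 18 mm tall. Origin at the middle of its underside.

How it is judged:
By the outcome, as a careful person would: the job done as asked, in the order asked, and still so for the second after the job is handed in, while the arm keeps its last pose, push and grip.
It also fails if it takes over 61 s, if anything falls off the work surface, if the arm or the gripper's body presses on something with over 40 N, if the wrist force passes 120 N, or if a joint passes its speed limit or range.

### The arm

A 7-joint arm with a two-finger parallel gripper is mounted at the origin on a cart in front of the work surface, level with it; the furniture and walls round the work are solid. World frame = base frame: x ahead of the robot, y to its left, z up, the work surface at z = 0. Lengths are in m, angles in degrees, forces in N, time in s.
With the tool pointing down it reaches from about 0.425 to 0.875 m from the base axis. Payload 4.7 kg.
Tool frame: the origin (TCP) lies at the very end of the fingers, on their centre line; the grasp point (between the pads) lies 19 mm behind it (env.grip_point_offset is the distance from the TCP to the grasp point, in m); z points along the fingers, y is the line along which they close (so a half turn about z gives the same grasp; the last joint's range is limited). The gripper opens to 87 mm and grips with 3 to 60 N. Pads are 19 mm wide; open, the fingers measure 117 mm over their backs; the gripper's body (75 mm by 190 mm) begins 51 mm behind the grasp point.
Start: joints at [-63.192, 18.392, -4.016, 83.108, 1.295, 78.541, -3.26], TCP at [0.285, 0.584, 0.223] pointing down, gripper open.
Joint ranges: [-163.93, 163.93], [-17.29, 119.83], [-79.2, 71.16], [3.27, 140.29], [-89.18, 269.18], [5.43, 117.66], [-154.24, 154.24]. Speed limits (degrees/s): [147.25, 147.25, 180, 180, 180, 180, 180].

### API

Orientations are given as [roll, pitch, yaw] about the fixed x, y, z axes, in that order (R = Rz(yaw) Ry(pitch) Rx(roll)).
In Python, from cell import env gives the robot as it stands.
- The arm moves only by the tool jog_arm, never from a script. Its argument "motion" is a list of rows, each an object of numbers: "x", "y", "z": the shift along the tool's x, y, z in cm; "ax", "ay", "az": the turn, a rotation vector about the tool's x, y, z in degrees. In form: [{"x": .., "y": .., "z": .., "ax": .., "ay": .., "az": ..}, ...]. A call has exactly 5 rows; each row shifts and turns the commanded pose from where the row before left it, along the tool's axes as they then stand; what a row does not reach is not made up. A row lasts 1/10 s, in which the tool goes at most 50 mm and 8.59 degrees, less where a joint would pass 70% of its speed; a pose out of reach is approached as far as the arm can. A call is refused whole if a number of a shift passes 5 or a number of a turn 8.59, either way. A call with a gripper value outside its range is refused whole. "claw" is the gripper command: -1 is shut, 1 is fully open, values between are in proportion, set as the call begins (left out, the last holds). The fingers move at their own pace and stop on an object; "squeeze" is the grip in N (left out, the last holds). Time passes only in rows, so rows that do not move let the fingers close, or fill a call up. It gives the time, the measured TCP pose, the force, the opening and the grip force at its end, in the units of the state.
- env.get_obs(): the state, without advancing time (a new reading comes with each control period).
- env.read_camera(name): name is "scene" or "top" or "wrist"; returns the picture (400x640x3 uint8, red, green, blue); there is no depth.
- env.camera_params(name): a dict with "fx", "fy", "cx", "cy" (pixels), "extrinsics" (4x4, takes a point from world to camera coordinates). Camera axes: x right, y up, looking along -z (the intrinsics and any distortion apply to the point x, -y, -z); pixel columns grow to the right and rows downward; lengths in m; the calibration is good to about 2 mm. The wrist camera is an equidistant fisheye: a pixel r from the principal point sees the ray r / f radians off the axis. A picture is of the moment at which its call begins: read the wrist's pose just before it. camera_params takes no time and is no camera call; for the wrist camera it gives the pose at the moment of the call.
- env.sign_off(): hands the job in; it is judged then, once.
The state is a dict: "time_s": time; "qpos": joint angles; "joint_velocities": joint speeds; "effort": joint torques, N m; "tool_pos": TCP position; "tool_rot": TCP orientation; "force": force on the tool from outside, world axes, zero at the start; "wrist_torque": the same for the moment, N m; "grip_width": finger opening in m; "grasp_force": force on a finger pad.
Only numpy, scipy, OpenCV 4.12 (cv2) and the standard library are available. Lean on these libraries where they do the work, as an engineer would, in place of code of your own. Each camera call takes 0.05 s, during which the arm holds its last target. There are 200 camera calls.

## Working session

There is one attempt and no reset: what is moved stays moved. The work goes in short steps, Python scripts to look and compute and a tool call to move; the robot and the scene stay as the last step left them, time stands still between calls to the robot, and variables do not carry over. Pictures are saved under pics/ and viewed, at most 10 in all, crops included, and the job is handed in when it is done.

Besides the shell and the picture viewer there is one more tool, called after "Emit:" as name(argument=value, ...) on one line, values as JSON. jog_arm: Moves the arm, as the interface text tells. Its arguments: {"type":"object","properties":{"motion":{"type":"array"},"claw":{"type":"number"},"squeeze":{"type":"number"}},"required":["motion"]}

```bash
ls; mkdir -p pics; cat > h.py <<'E'
import numpy as np, cv2
from cell import env
def snap(n,f):
    o=env.get_obs(); P=env.camera_params(n); im=env.read_camera(n)
    cv2.imwrite(f'pics/{f}.png',im[:,:,::-1]); np.save(f'pics/{f}.npy',np.array([P['extrinsics'],np.diag([P['fx'],P['fy'],P['cx'],P['cy']])]))
    return im
def ray(f,u,v,fish=False):
    E,K=np.load(f'pics/{f}.npy'); fx,fy,cx,cy=np.diag(K)
    a,b=(u-cx)/fx,(v-cy)/fy
    if fish:
        r=np.hypot(a,b)+1e-12; d=np.array([a/r*np.sin(r),-b/r*np.sin(r),-np.cos(r)])
    else: d=np.array([a,-b,-1.])
    R=E[:3,:3]; return -R.T@E[:3,3], R.T@d
def at(f,u,v,z,fish=False):
    c,d=ray(f,u,v,fish); return (c+d*(z-c[2])/d[2])
E
python3 - <<'E'
from h import *
np.set_printoptions(precision=4,suppress=True)
snap('top','top0');snap('scene','scene0');
for n in('top','scene','wrist'):
    P=env.camera_params(n);print(n,{k:v for k,v in P.items()})
print(env.get_obs(), env.grip_point_offset)
E
```

```text
pics
top {'fx': 395.0689790639448, 'fy': 395.0689790639448, 'cx': 317.11936889177696, 'cy': 196.25466539102266, 'extrinsics': array([[ 0.008 , -0.9992,  0.0382, -0.0184],
       [ 0.9868,  0.014 ,  0.1615, -0.615 ],
       [-0.1619,  0.0364,  0.9861, -1.209 ],
       [ 0.    ,  0.    ,  0.    ,  1.    ]])}
scene {'fx': 498.3623639992095, 'fy': 498.3623639992095, 'cx': 322.6323064154132, 'cy': 193.05425570718964, 'extrinsics': array([[-0.8033, -0.5955,  0.009 ,  0.4807],
       [ 0.2697, -0.3503,  0.897 , -0.2526],
       [-0.531 ,  0.723 ,  0.442 , -1.1966],
       [ 0.    ,  0.    ,  0.    ,  1.    ]])}
wrist {'fx': 309.70691628693146, 'fy': 309.70691628693146, 'cx': 319.5251327595216, 'cy': 203.57491758415273, 'extrinsics': array([[ 0.438 ,  0.899 , -0.0012, -0.6484],
       [-0.871 ,  0.4241, -0.2482,  0.0306],
       [-0.2226,  0.1098,  0.9687, -0.3896],
       [ 0.    ,  0.    ,  0.    ,  1.    ]])}
{'time_s': 0.1, 'qpos': array([-63.1906,  18.4336,  -4.0176,  83.1683,   1.2952,  78.5411,
        -3.2596]), 'joint_velocities': array([ 0.0164, -0.0518, -0.0157, -0.1705,  0.0104, -0.0632,  0.0186]), 'effort': array([ -0.0004, -49.2568,  -0.4059, -31.3405,  -0.0641,   0.0395,
         0.0001]), 'tool_pos': array([0.2848, 0.5837, 0.2216]), 'tool_rot': array([-179.9023,    0.005 ,  154.0026]), 'force': array([ 0.9514, -0.6157,  1.176 ]), 'wrist_torque': array([-0.0123, -0.0293,  0.0043]), 'grasp_force': 0.0, 'grip_width': 0.08704532747442069} 0.0187
```

View pics/top0.png

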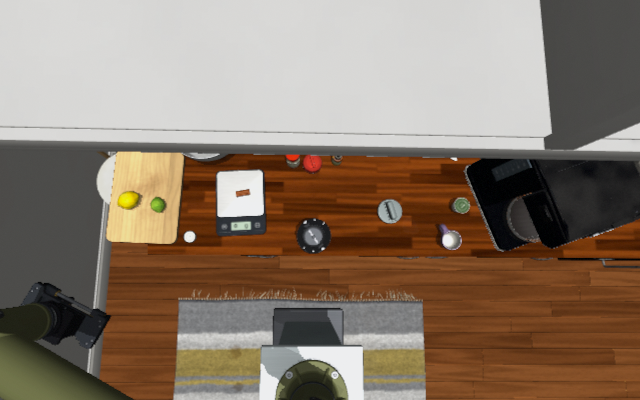

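View pics/scene0.png

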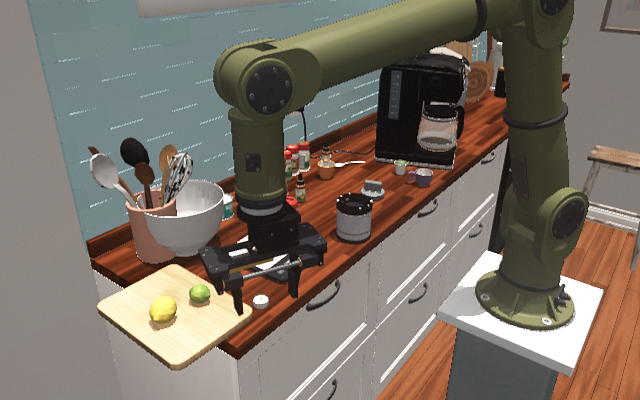

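The top view shows the cinnamon on the scale at (242,193), the grinder mouth at (313,236), the lid at (390,211), and the bystanders along the wall, with the cup at (451,240) and the tea light at (190,237). The scene view agrees.

```bash
python3 - <<'E'
from h import *
np.set_printoptions(precision=4,suppress=True)
for n,u,v,z in [('cin',242.5,193,.027),('cinL',236,194,.032),('cinR',250,192,.032),('mouth',313.5,235.5,.112),('lidbar',390.5,210,.056),('tea',190,237,.018),('cup',451,240,.05),('edge',313,257,0),('red',313,163,.05)]:
    p=at('top0',u,v,z);print(n,p,np.hypot(p[0],p[1]))
im=cv2.imread('pics/top0.png')
a=im[165:225,205:275];b=im[205:265,280:350];c=im[180:240,355:425]
cv2.imwrite('pics/c1.png',np.hstack([cv2.resize(q,(266,228),interpolation=cv2.INTER_CUBIC) for q in(a,b,c)]))
E
```

```text
cin [0.6263 0.2286 0.027 ] 0.6666935541203453
cinL [0.6219 0.2485 0.032 ] 0.6696620621185229
cinR [0.629 0.204 0.032] 0.6612832608386323
mouth [0.4864 0.0005 0.112 ] 0.48643772548576164
lidbar [ 0.5733 -0.2451  0.056 ] 0.6235446864999638
tea [0.4836 0.3903 0.018 ] 0.6214419516164056
cup [ 0.4807 -0.4378  0.05  ] 0.6501739425922928
edge [ 0.4242 -0.0017  0.    ] 0.4242216726489958
red [0.724  0.0025 0.05  ] 0.7239834949682583
```

View pics/c1.png

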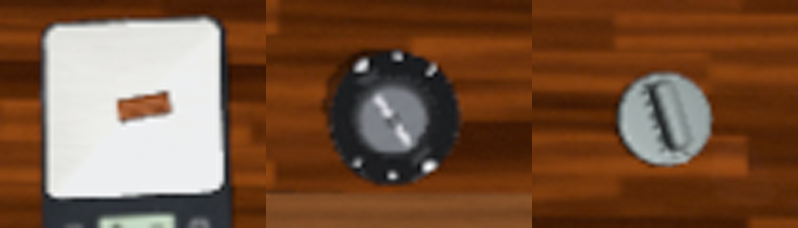

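The crops show the stick about 9° off world y, the gate and stud marks around the mouth, and the lid bar about 15–20° off world x. Next I'll plan the approach to the cinnamon.

```bash
cat >> h.py <<'E'
from scipy.spatial.transform import Rotation as Ro
def plan(xyz,yaw,n,start=None):
    o=env.get_obs(); p,r=(o['tool_pos'],o['tool_rot'][2]) if start is None else (np.array(start[0]),start[1])
    dy=(yaw-r+180)%360-180; dw=(np.array(xyz)-p)/n*100
    for i in range(n):
        a=np.radians(r+dy*i/n); c,s=np.cos(a),np.sin(a)
        print(i,'x %.2f y %.2f z %.2f az %.2f'%(dw[0]*c+dw[1]*s,dw[0]*s-dw[1]*c,-dw[2],-dy/n))
    print('q',o['qpos'].round(1),'F',o['force'].round(1),'t',o['time_s'])
E
python3 - <<'E'
from h import *
plan((.58,.2286,.17),99,10)
for u,v in((228,155),(205,160)):print(at('top0',u,v,.1))
E
```

```text
0 x -4.21 y -1.90 z 0.52 az 5.50
1 x -4.37 y -1.49 z 0.52 az 5.50
2 x -4.50 y -1.06 z 0.52 az 5.50
3 x -4.58 y -0.62 z 0.52 az 5.50
4 x -4.61 y -0.18 z 0.52 az 5.50
5 x -4.61 y 0.26 z 0.52 az 5.50
6 x -4.56 y 0.70 z 0.52 az 5.50
7 x -4.48 y 1.14 z 0.52 az 5.50
8 x -4.35 y 1.56 z 0.52 az 5.50
9 x -4.18 y 1.97 z 0.52 az 5.50
q [-63.2  18.4  -4.   83.2   1.3  78.5  -3.3] F [ 1.  -0.6  1.2] t 0.1
[0.73214996 0.26642607 0.1       ]
[0.71503354 0.33581749 0.1       ]
```

Emit:
jog_arm(motion=[{"x": -4.2,"y": -1.9,"z": 0.5,"az": 5.5},{"x": -4.4,"y": -1.5,"z": 0.5,"az": 5.5},{"x": -4.5,"y": -1.1,"z": 0.5,"az": 5.5},{"x": -4.6,"y": -0.6,"z": 0.5,"az": 5.5},{"x": -4.6,"y": -0.2,"z": 0.5,"az": 5.5}], claw=0.0, squeeze=12)

```text
$.motion[0]: bad value
```

Emit:
jog_arm(motion=[{"x": -4.6,"y": 0.3,"z": 0.5,"az": 5.5},{"x": -4.6,"y": 0.7,"z": 0.5,"az": 5.5},{"x": -4.5,"y": 1.1,"z": 0.5,"az": 5.5},{"x": -4.4,"y": 1.6,"z": 0.5,"az": 5.5},{"x": -4.2,"y": 2.0,"z": 0.5,"az": 5.5}])

```text
$.motion[0]: bad value
```

```bash
python3 - <<'E'
from h import *
im=snap('wrist','w1'); o=env.get_obs(); print(o['tool_pos'],o['tool_rot'],o['grip_width'])
E
```

```text
[0.28481831 0.58383216 0.2217327 ] [-1.79919040e+02  4.32607854e-03  1.54001506e+02] 0.0874982651113749
```

View pics/w1.png

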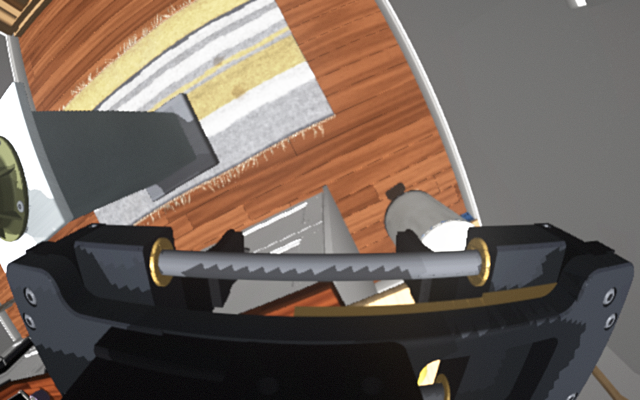

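The move was refused, probably because each row needs all six keys. This wrist view shows only the floor and the robot's base, since the arm has not moved.

Emit:
jog_arm(motion=[{"x": -4.2,"y": -1.9,"z": 0.5,"ax": 0,"ay": 0,"az": 5.5},{"x": -4.4,"y": -1.5,"z": 0.5,"ax": 0,"ay": 0,"az": 5.5},{"x": -4.5,"y": -1.1,"z": 0.5,"ax": 0,"ay": 0,"az": 5.5},{"x": -4.6,"y": -0.6,"z": 0.5,"ax": 0,"ay": 0,"az": 5.5},{"x": -4.6,"y": -0.2,"z": 0.5,"ax": 0,"ay": 0,"az": 5.5}], claw=0.0, squeeze=12)

```text
time_s: 0.65
tool_pos: [0.4335, 0.4043, 0.1972]
tool_rot: [-180.0, 0.0, 126.3]
force: [0.5, 0.3, 0.7]
grip_width: 0.0551
grasp_force: 0.0
```

Emit:
jog_arm(motion=[{"x": -4.6,"y": 0.3,"z": 0.5,"ax": 0,"ay": 0,"az": 5.5},{"x": -4.6,"y": 0.7,"z": 0.5,"ax": 0,"ay": 0,"az": 5.5},{"x": -4.5,"y": 1.1,"z": 0.5,"ax": 0,"ay": 0,"az": 5.5},{"x": -4.4,"y": 1.6,"z": 0.5,"ax": 0,"ay": 0,"az": 5.5},{"x": -4.2,"y": 2.0,"z": 0.5,"ax": 0,"ay": 0,"az": 5.5}])

```text
time_s: 1.15
tool_pos: [0.5821, 0.2261, 0.1723]
tool_rot: [-180.0, -0.0, 98.8]
force: [-0.9, 0.4, 0.6]
grip_width: 0.0436
grasp_force: 0.0
```

```bash
python3 - <<'E'
from h import *
im=snap('wrist','w2'); o=env.get_obs(); print(o['tool_pos'],o['tool_rot'],o['grip_width'])
E
```

```text
[0.58742817 0.21559624 0.17146146] [179.85140529   0.42588758  97.93150536] 0.04378090786107232
```

View pics/w2.png

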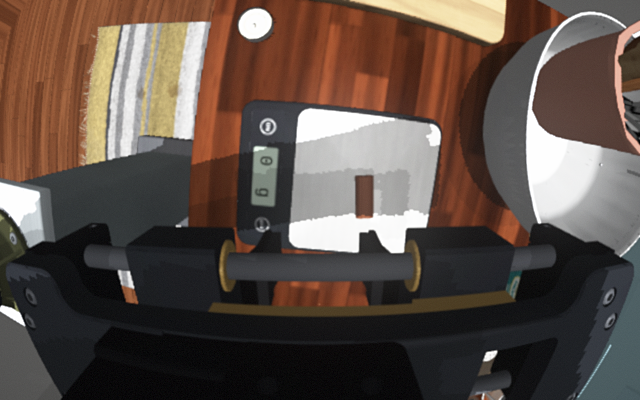

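The wrist view shows the cinnamon upright in the picture, from (364,176) to (364,218), on the platform. The mixing bowl is to the right with its rim near column 485.

```bash
python3 - <<'E'
from h import *
np.set_printoptions(precision=4,suppress=True)
im=cv2.imread('pics/w2.png').astype(int); s=im[160:235,335:400]
m=((s[:,:,2]-s[:,:,0]>30)).astype(np.uint8)
n,l,st,c=cv2.connectedComponentsWithStats(m); k=1+np.argmax(st[1:,4]); print(st[k],c[k])
pts=np.argwhere(l==k)[:,::-1]+[335,160]
P=np.array([at('w2',u,v,.032,True)[:2] for u,v in pts]); print(cv2.minAreaRect((P*1000).astype(np.float32)))
for u,v in((486,130),):print(at('w2',u,v,.12,True))
snap('wrist','w3')
s=cv2.imread('pics/w3.png').astype(int)[120:250,300:440]; m=((s[:,:,2]-s[:,:,0]>30)).astype(np.uint8)
n,l,st,c=cv2.connectedComponentsWithStats(m)
for k in range(1,n):
  if 200<st[k,4]<3000:
    pts=np.argwhere(l==k)[:,::-1]+[300,120];P=np.array([at('w3',u,v,.032,True)[:2] for u,v in pts]); print(st[k],cv2.minAreaRect((P*1000).astype(np.float32)))
o=env.get_obs(); print(o['tool_pos'],o['tool_rot'],o['grip_width'])
E
```

```text
[ 21  16  17  43 657] [29.2983 37.382 ]
((627.0650634765625, 228.51953125), (16.686460494995117, 43.86925506591797), 10.663779258728027)
[0.6962 0.3139 0.12  ]
[124   0  16 107 732] ((700.2990112304688, 250.23390197753906), (17.6856689453125, 113.01693725585938), 12.39301586151123)
[ 53  43  16  44 644] ((627.0022583007812, 228.8904571533203), (15.286084175109863, 43.77168655395508), 9.887921333312988)
[  0 120  59  10 438] ((605.3103637695312, 161.21969604492188), (61.431175231933594, 10.268926620483398), 7.70674467086792)
[0.5853 0.2182 0.1716] [179.9623   0.3441  98.2163] 0.043936787917509136
```

```bash
python3 - <<'E'
from h import *
np.set_printoptions(precision=4,suppress=True)
from scipy.optimize import least_squares
pts=[(486,130),(497,180),(518,232),(510,75),(540,32),(575,14)]
for h in (.08,.1,.12,.14,.16):
    P=np.array([at('w2',u,v,h,True)[:2] for u,v in pts])
    r=least_squares(lambda q:np.hypot(*(P-q[:2]).T)-q[2],[.78,.33,.1])
    T=np.array([at('top0',u,v,h)[:2] for u,v in((228,154),(206,160),(184,154))])
    print(h,r.x,np.abs(r.fun).max(),np.hypot(*(T-r.x[:2]).T)-r.x[2])
im=cv2.imread('pics/top0.png')[140:240,170:270]
a=cv2.resize(im,(400,400),interpolation=cv2.INTER_CUBIC)
b=cv2.imread('pics/w3.png')[:,320:]
cv2.imwrite('pics/c2.png',np.hstack([a,b]))
E
```

```text
0.08 [0.8719 0.3404 0.1443] 0.009930201856945764 [0.0044 0.0075 0.005 ]
0.1 [0.8484 0.3366 0.133 ] 0.009151284499059997 [ 0.      0.0004 -0.0008]
0.12 [0.8248 0.3328 0.1216] 0.008372359670951263 [-0.0036 -0.0067 -0.0063]
0.14 [0.8013 0.329  0.1103] 0.00759344784278454 [-0.0063 -0.0138 -0.0113]
0.16 [0.7777 0.3252 0.099 ] 0.006814533526477706 [-0.0074 -0.0208 -0.0154]
```

View pics/c2.png

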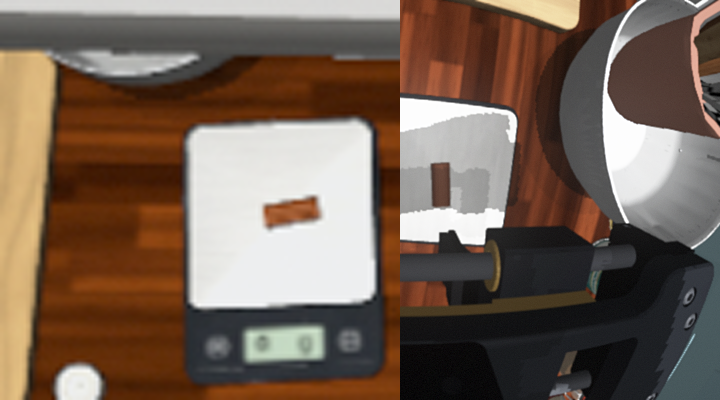

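The close-up shows the bowl's rim roughly 13 mm or more clear of the gripper body at the grasp. I'll grip slightly toward the near end of the stick (y≈0.222, yaw 98).

```bash
python3 - <<'E'
from h import *
for h in(.09,.1,.12):print(h,[at('w3',u,v,h,True)[:2].round(3) for u,v in((525,110),(532,160),(545,205))])
o=env.get_obs(); print(o['tool_pos'],o['tool_rot'],o['joint_velocities'])
plan((.627,.222,.09),98,5)
E
```

```text
0.09 [array([0.76 , 0.332]), array([0.779, 0.289]), array([0.81 , 0.249])]
0.1 [array([0.752, 0.33 ]), array([0.77 , 0.288]), array([0.801, 0.25 ])]
0.12 [array([0.737, 0.326]), array([0.754, 0.288]), array([0.782, 0.253])]
[0.5853167  0.21818769 0.17160773] [179.96225821   0.34414136  98.21634742] [-2.83122783 -1.24598094 -4.79844068  0.78555256 -2.54880768  1.30599389
  0.40126728]
0 x -0.04 y 0.84 z 1.63 az 0.04
1 x -0.04 y 0.84 z 1.63 az 0.04
2 x -0.04 y 0.84 z 1.63 az 0.04
3 x -0.04 y 0.84 z 1.63 az 0.04
4 x -0.04 y 0.84 z 1.63 az 0.04
q [-37.2  17.1  17.3  91.5  -4.9  72.2 -11. ] F [-0.1 -0.7  0.8] t 1.25
```

Emit:
jog_arm(motion=[{"x": 0,"y": 1.2,"z": 2.0,"ax": 0,"ay": 0,"az": 0},{"x": 0,"y": 1.2,"z": 2.0,"ax": 0,"ay": 0,"az": 0},{"x": 0,"y": 1.2,"z": 2.0,"ax": 0,"ay": 0,"az": 0},{"x": 0,"y": 0.7,"z": 2.0,"ax": 0,"ay": 0,"az": 0},{"x": 0,"y": 0,"z": 0,"ax": 0,"ay": 0,"az": 0}])

```text
time_s: 1.75
tool_pos: [0.6219, 0.2336, 0.0887]
tool_rot: [-179.7, 0.1, 99.0]
force: [0.0, 0.2, -0.9]
grip_width: 0.0431
grasp_force: 0.0
```

```bash
python3 - <<'E'
from h import *
plan((.627,.224,.025),98,5)
o=env.get_obs(); print(o['tool_pos'],o['tool_rot'])
E
```

```text
0 x -0.21 y 0.07 z 1.27 az 0.20
1 x -0.21 y 0.07 z 1.27 az 0.20
2 x -0.21 y 0.07 z 1.27 az 0.20
3 x -0.20 y 0.07 z 1.27 az 0.20
4 x -0.20 y 0.07 z 1.27 az 0.20
q [-35.4  25.9  16.3  90.   -7.7  65.7  -8.4] F [ 0.   0.2 -0.9] t 1.75
[0.62187262 0.23360286 0.08873007] [-1.79653719e+02  1.15417100e-01  9.90047330e+01]
```

Emit:
jog_arm(motion=[{"x": -0.2,"y": 0.2,"z": 1.5,"ax": 0,"ay": 0,"az": 0},{"x": -0.2,"y": 0.1,"z": 1.5,"ax": 0,"ay": 0,"az": 0},{"x": 0,"y": 0.1,"z": 1.3,"ax": 0,"ay": 0,"az": 0},{"x": 0,"y": 0,"z": 1.0,"ax": 0,"ay": 0,"az": 0},{"x": 0,"y": 0,"z": 0,"ax": 0,"ay": 0,"az": 0}])

```text
time_s: 2.25
tool_pos: [0.6269, 0.2306, 0.0375]
tool_rot: [-179.8, 0.0, 99.0]
force: [-0.7, -0.3, 1.0]
grip_width: 0.0433
grasp_force: 0.0
```

Emit:
jog_arm(motion=[{"x": 0,"y": 0,"z": 0.7,"ax": 0,"ay": 0,"az": 0},{"x": 0,"y": 0,"z": 0.5,"ax": 0,"ay": 0,"az": 0},{"x": 0,"y": 0,"z": 0,"ax": 0,"ay": 0,"az": 0},{"x": 0,"y": 0,"z": 0,"ax": 0,"ay": 0,"az": 0},{"x": 0,"y": 0,"z": 0,"ax": 0,"ay": 0,"az": 0}])

```text
time_s: 2.75
tool_pos: [0.6286, 0.2312, 0.028]
tool_rot: [180.0, -0.0, 99.0]
force: [0.5, 0.3, 0.6]
grip_width: 0.0435
grasp_force: 0.0
```

Emit:
jog_arm(motion=[{"x": 0,"y": 0,"z": 0,"ax": 0,"ay": 0,"az": 0},{"x": 0,"y": 0,"z": 0,"ax": 0,"ay": 0,"az": 0},{"x": 0,"y": 0,"z": 0,"ax": 0,"ay": 0,"az": 0},{"x": 0,"y": 0,"z": 0,"ax": 0,"ay": 0,"az": 0},{"x": 0,"y": 0,"z": 0,"ax": 0,"ay": 0,"az": 0}], claw=-1, squeeze=12)

```text
time_s: 3.25
tool_pos: [0.6284, 0.231, 0.0277]
tool_rot: [180.0, -0.0, 99.0]
force: [-0.0, -0.6, 0.4]
grip_width: 0.0184
grasp_force: 12.0
```

Emit:
jog_arm(motion=[{"x": 0,"y": 0,"z": -1.0,"ax": 0,"ay": 0,"az": 0},{"x": 0,"y": 0,"z": -3.0,"ax": 0,"ay": 0,"az": 0},{"x": 0,"y": 0,"z": -4.0,"ax": 0,"ay": 0,"az": 0},{"x": 0,"y": 0,"z": -4.0,"ax": 0,"ay": 0,"az": 0},{"x": 0,"y": 0,"z": -2.5,"ax": 0,"ay": 0,"az": 0}])

```text
time_s: 3.75
tool_pos: [0.6297, 0.2313, 0.1772]
tool_rot: [179.7, -0.1, 99.0]
force: [0.4, 0.3, -0.4]
grip_width: 0.0185
grasp_force: 12.0
```

```bash
python3 - <<'E'
from h import *
plan((.486,.002,.165),99,8)
E
```

```text
0 x -2.55 y -2.22 z 0.15 az -0.00
1 x -2.55 y -2.22 z 0.15 az -0.00
2 x -2.55 y -2.22 z 0.15 az -0.00
3 x -2.55 y -2.22 z 0.15 az -0.00
4 x -2.55 y -2.22 z 0.15 az -0.00
5 x -2.55 y -2.22 z 0.15 az -0.00
6 x -2.55 y -2.22 z 0.15 az -0.00
7 x -2.55 y -2.22 z 0.15 az -0.00
q [-35.5  22.3  17.2  84.3  -6.7  74.1  -8.7] F [ 0.4  0.3 -0.4] t 3.75
```

Emit:
jog_arm(motion=[{"x": -1.5,"y": -1.3,"z": 0,"ax": 0,"ay": 0,"az": 0},{"x": -3.0,"y": -2.6,"z": 0,"ax": 0,"ay": 0,"az": 0},{"x": -3.0,"y": -2.6,"z": 0,"ax": 0,"ay": 0,"az": 0},{"x": -3.0,"y": -2.6,"z": 0,"ax": 0,"ay": 0,"az": 0},{"x": -3.0,"y": -2.6,"z": 0,"ax": 0,"ay": 0,"az": 0}])

```text
time_s: 4.25
tool_pos: [0.5331, 0.078, 0.1733]
tool_rot: [179.9, -0.0, 99.0]
force: [0.4, 0.4, 1.1]
grip_width: 0.0184
grasp_force: 12.0
```

Emit:
jog_arm(motion=[{"x": -3.0,"y": -2.6,"z": 0,"ax": 0,"ay": 0,"az": 0},{"x": -2.4,"y": -2.1,"z": 0,"ax": 0,"ay": 0,"az": 0},{"x": -1.5,"y": -1.4,"z": 0,"ax": 0,"ay": 0,"az": 0},{"x": 0,"y": 0,"z": 0,"ax": 0,"ay": 0,"az": 0},{"x": 0,"y": 0,"z": 0,"ax": 0,"ay": 0,"az": 0}])

```text
time_s: 4.75
tool_pos: [0.4851, 0.0025, 0.1732]
tool_rot: [179.9, -0.1, 99.0]
force: [0.8, 0.2, 0.5]
grip_width: 0.018
grasp_force: 12.0
```

```bash
python3 - <<'E'
from h import *
snap('wrist','w4'); snap('top','top4'); 
plan((.486,.002,.12),99,3)
o=env.get_obs(); print(o['tool_pos'],o['tool_rot'],o['grip_width'])
a=cv2.imread('pics/w4.png')[60:360,120:520]; b=cv2.resize(cv2.imread('pics/top4.png')[195:275,275:350],(281,300),interpolation=cv2.INTER_CUBIC)
cv2.imwrite('pics/c3.png',np.hstack([a,b]))
E
```

```text
0 x -0.05 y 0.02 z 1.76 az 0.04
1 x -0.05 y 0.02 z 1.76 az 0.04
2 x -0.05 y 0.02 z 1.76 az 0.04
q [-27.1  -0.5  23.6 110.5   0.2  69.9   5.6] F [-0.7 -0.5 -0.6] t 4.85
[0.48518353 0.00326151 0.17279573] [ 1.79953435e+02 -1.44055193e-02  9.91200061e+01] 0.017951904366389375
```

View pics/c3.png

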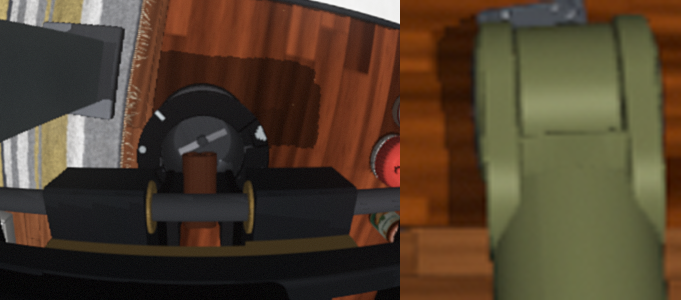

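The stick is held over the grinder. On the collar I see a bar at crop (159,115), a stud dot at (141,150) and a gate arrow at (262,130); add (120,60) for full-picture pixels.

```bash
cat >> h.py <<'E'
def collar(f,edge,marks,z=.112):
    from scipy.optimize import least_squares
    P=np.array([at(f,u,v,z,True)[:2] for u,v in edge])
    r=least_squares(lambda q:np.hypot(*(P-q[:2]).T)-q[2],[.486,0,.05]).x; print('centre',r)
    for n,(u,v) in marks.items():
        p=at(f,u,v,z+.001,True)[:2]-r[:2]; print(n,np.hypot(*p),np.degrees(np.arctan2(p[1],p[0])))
E
python3 - <<'E'
from h import *
np.set_printoptions(precision=4,suppress=True)
im=cv2.imread('pics/w4.png')
g=cv2.cvtColor(im,cv2.COLOR_BGR2GRAY)[130:240,240:400]
for t in(170,):
    n,l,st,c=cv2.connectedComponentsWithStats((g>t).astype(np.uint8))
    for k in range(1,n):
        if 8<st[k,4]<200: 
            p=c[k]+[240,130]; q=at('w4',*p,.113,True)[:2]-[.4864,.0005]; print(p,st[k,4],q,np.hypot(*q),np.degrees(np.arctan2(q[1],q[0])))
collar('w4',[(258,208),(320,144),(390,200),(275,168),(365,162)],{})
# top0 marks
im=cv2.imread('pics/top0.png');g=cv2.cvtColor(im,cv2.COLOR_BGR2GRAY)[210:260,290:340]
n,l,st,c=cv2.connectedComponentsWithStats((g>110).astype(np.uint8))
for k in range(1,n):
    if st[k,4]<60:
        p=c[k]+[290,210]; q=at('top0',*p,.113)[:2]-[.4864,.0005]; print(p,st[k,4],q,np.hypot(*q),np.degrees(np.arctan2(q[1],q[0])))
E
```

```text
[279.5 175. ] 26 [-0.0354  0.0283] 0.04530120159770348 141.32257686378009
[380.1212 193.5758] 33 [0.0404 0.0263] 0.04822687144097112 33.017695976039256
centre [0.488  0.0051 0.0503]
[314.5 219.5] 4 [ 0.0478 -0.0025] 0.047885513258276925 -3.0287825356665112
[304.6667 222.    ] 9 [0.04   0.0268] 0.04813245608440977 33.8750076136286
[323.1667 223.    ] 6 [ 0.0376 -0.0286] 0.04724430463928493 -37.24919634679971
[303.6667 247.6667] 3 [-0.0362  0.0288] 0.04628040151075795 141.52918375308823
[322.3333 248.1111] 9 [-0.037  -0.0265] 0.045555020836088284 -144.37886813244194
[312.6667 250.6667] 3 [-0.0448  0.0021] 0.04484216006407546 177.3671375666953
```

Emit:
jog_arm(motion=[{"x": 0,"y": 0,"z": 2.0,"ax": 0,"ay": 0,"az": 0},{"x": 0,"y": 0,"z": 1.8,"ax": 0,"ay": 0,"az": 0},{"x": 0,"y": 0,"z": 1.2,"ax": 0,"ay": 0,"az": 0},{"x": 0,"y": 0,"z": 0,"ax": 0,"ay": 0,"az": 0},{"x": 0,"y": 0,"z": 0,"ax": 0,"ay": 0,"az": 0}])

```text
time_s: 5.35
tool_pos: [0.4849, 0.0021, 0.1227]
tool_rot: [-180.0, 0.0, 99.0]
force: [0.4, -0.2, 1.1]
grip_width: 0.0182
grasp_force: 12.0
```

The collar centre comes out at about (0.4876, 0.001), with the gate axis at about 34.3° and the stud axis at about −1.8°. Releasing the stick.

Emit:
jog_arm(motion=[{"x": 0,"y": 0,"z": 0,"ax": 0,"ay": 0,"az": 0},{"x": 0,"y": 0,"z": 0,"ax": 0,"ay": 0,"az": 0},{"x": 0,"y": 0,"z": 0,"ax": 0,"ay": 0,"az": 0},{"x": 0,"y": 0,"z": 0,"ax": 0,"ay": 0,"az": 0},{"x": 0,"y": 0,"z": -1.0,"ax": 0,"ay": 0,"az": 0}], claw=0.0)

```text
time_s: 5.85
tool_pos: [0.4834, 0.0016, 0.1319]
tool_rot: [-179.9, 0.0, 99.0]
force: [0.2, -0.1, 0.8]
grip_width: 0.042
grasp_force: 0.0
```

```bash
python3 - <<'E'
from h import *
np.set_printoptions(precision=4,suppress=True)
im=cv2.imread('pics/top0.png').astype(int)[190:232,370:412]
# lid dark/bright bar direction: pixels
g=cv2.cvtColor(im.astype(np.uint8),cv2.COLOR_BGR2GRAY); print(g[8:36:2,8:34])
plan((.57,-.24,.2),99,6)
E
```

```text
[[ 63  62  61  60  63  62  60  60  58  61  63  65  68  68  63  60  61  61
   62  63  61  62  63  72  75  79]
 [ 71  70  69  68  62  76  97 116 153 166 154 147 151 159 164 152 112  93
   74  62  61  62  62  69  73  74]
 [ 81  67  64 106 149 158 120  88  82  77 114 138 141 143 144 158 156 156
  152 135  93  76  74  70  65  63]
 [ 58  80 137 171 164 143 110 103  38  78 132 161 160 152 140 145 161 160
  158 156 158 139  78  65  60  58]
 [ 64 127 167 167 166 167 158 122  59  44  88 147 168 160 147 140 158 163
  162 160 157 159 138  66  53  52]
 [120 172 170 170 170 169 158 158 146  45  63 111 153 170 159 143 145 163
  162 161 161 157 156 130  56  55]
 [126 171 172 171 170 170 170 153 108  66  39  76 134 166 166 153 138 146
  163 163 161 160 158 135  75  57]
 [133 178 175 173 172 171 171 170 162 123  58  45  88 148 175 163 143 140
  161 164 163 160 158 134  66  52]
 [112 174 176 175 173 172 172 172 163 161 147  43  62 113 160 174 156 142
  146 164 164 162 161 136  57  44]
 [ 45 131 189 178 176 175 173 173 172 156 110  67  39  74 137 173 167 147
  137 148 164 162 143  98  73  72]
 [ 57  47 101 161 181 179 177 175 174 173 163 129  77  45  80 119 124 127
  151 165 165 140  71  60  59  60]
 [ 64  60  48  51 108 162 177 182 178 176 166 164 181 160 151 171 157 126
  137 140 100  61  66  66  67  70]
 [ 81  82  82  82  81  69  61 104 147 169 172 162 163 163 163 163 159 142
   85  78  79  81  81  83  86  89]
 [ 82  82  81  84  84  83  82  80  78  80  83  84  86  83  82  84  84  82
   80  81  82  83  85  85  86  88]]
0 x -4.20 y 0.80 z -1.13 az -0.00
1 x -4.20 y 0.80 z -1.13 az -0.00
2 x -4.20 y 0.80 z -1.13 az -0.00
3 x -4.20 y 0.80 z -1.13 az -0.00
4 x -4.20 y 0.80 z -1.13 az -0.00
5 x -4.20 y 0.80 z -1.13 az -0.00
q [-26.8   1.6  24.  113.5  -0.7  65.2   6.5] F [ 0.2 -0.1  0.8] t 5.85
```

The lid bar's axis is at about 20° world, so I'll grasp it at tool yaw 20. Moving over it now.

```bash
python3 - <<'E'
from h import *
o=env.get_obs()
plan((.553,-.252,.17),20,10)
E
```

```text
0 x -2.61 y 0.29 z -0.38 az 7.90
1 x -2.55 y 0.65 z -0.38 az 7.90
2 x -2.44 y 0.99 z -0.38 az 7.90
3 x -2.28 y 1.32 z -0.38 az 7.90
4 x -2.07 y 1.62 z -0.38 az 7.90
5 x -1.83 y 1.89 z -0.38 az 7.90
6 x -1.56 y 2.12 z -0.38 az 7.90
7 x -1.25 y 2.31 z -0.38 az 7.90
8 x -0.92 y 2.46 z -0.38 az 7.90
9 x -0.57 y 2.57 z -0.38 az 7.90
q [-26.8   1.6  24.  113.5  -0.7  65.2   6.5] F [ 0.2 -0.1  0.8] t 5.85
```

Emit:
jog_arm(motion=[{"x": -2.6,"y": 0.3,"z": -0.8,"ax": 0,"ay": 0,"az": 7.9},{"x": -2.5,"y": 0.7,"z": -0.8,"ax": 0,"ay": 0,"az": 7.9},{"x": -2.4,"y": 1.0,"z": -0.8,"ax": 0,"ay": 0,"az": 7.9},{"x": -2.3,"y": 1.3,"z": -0.8,"ax": 0,"ay": 0,"az": 7.9},{"x": -2.1,"y": 1.6,"z": -0.6,"ax": 0,"ay": 0,"az": 7.9}], claw=0.2)

```text
time_s: 6.35
tool_pos: [0.5202, -0.1255, 0.1721]
tool_rot: [179.9, -0.1, 59.2]
force: [0.6, 0.5, 0.3]
grip_width: 0.052
grasp_force: 0.0
```

Emit:
jog_arm(motion=[{"x": -1.8,"y": 1.9,"z": 0,"ax": 0,"ay": 0,"az": 7.9},{"x": -1.6,"y": 2.1,"z": 0,"ax": 0,"ay": 0,"az": 7.9},{"x": -1.3,"y": 2.3,"z": 0,"ax": 0,"ay": 0,"az": 7.9},{"x": -0.9,"y": 2.5,"z": 0,"ax": 0,"ay": 0,"az": 7.9},{"x": -0.6,"y": 2.6,"z": 0,"ax": 0,"ay": 0,"az": 7.9}])

```text
time_s: 6.85
tool_pos: [0.5545, -0.253, 0.1715]
tool_rot: [180.0, -0.1, 19.7]
force: [0.4, 0.2, 0.0]
grip_width: 0.0523
grasp_force: 0.0
```

Emit:
jog_arm(motion=[{"x": 0,"y": 0,"z": 0,"ax": 0,"ay": 0,"az": 0},{"x": 0,"y": 0,"z": 0,"ax": 0,"ay": 0,"az": 0},{"x": 0,"y": 0,"z": 0,"ax": 0,"ay": 0,"az": 0},{"x": 0,"y": 0,"z": 0,"ax": 0,"ay": 0,"az": 0},{"x": 0,"y": 0,"z": 0,"ax": 0,"ay": 0,"az": 0}])

```text
time_s: 7.35
tool_pos: [0.5541, -0.251, 0.1707]
tool_rot: [-180.0, -0.0, 20.1]
force: [0.4, -0.5, 0.4]
grip_width: 0.0519
grasp_force: 0.0
```

```bash
python3 - <<'E'
from h import *
snap('wrist','w5'); snap('top','top5')
o=env.get_obs(); print(o['tool_pos'],o['tool_rot'],o['grip_width'],o['qpos'])
a=cv2.imread('pics/w5.png')[40:340,120:520]; b=cv2.resize(cv2.imread('pics/top5.png')[195:275,275:350],(281,300),interpolation=cv2.INTER_CUBIC)
cv2.imwrite('pics/c4.png',np.hstack([a,b]))
E
```

```text
[ 0.55403073 -0.25143076  0.17070038] [-1.79980877e+02 -2.94841874e-02  2.00729800e+01] 0.05234418362274793 [-11.49534985  17.73092472  40.63494164  94.64737776 -12.06732168
  72.08638025 -38.39888378]
```

View pics/c4.png

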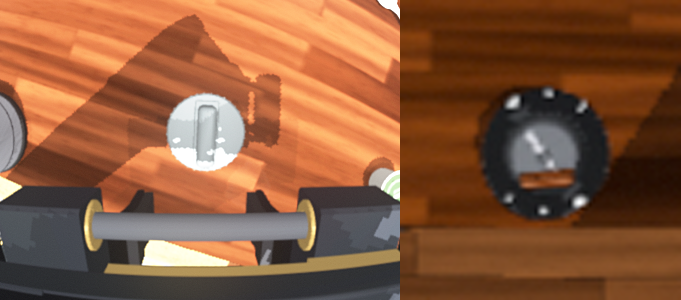

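The cinnamon lies in the bowl (right crop, (545,180)). The lid sits at crop (206,132), with its bar nearly aligned with the tool's x.

```bash
python3 - <<'E'
from h import *
np.set_printoptions(precision=4,suppress=True)
from scipy.optimize import least_squares
im=cv2.imread('pics/w5.png'); s=im[115:225,270:385].astype(int)
m=((s[:,:,2]-s[:,:,0])<25).astype(np.uint8)&(s.sum(2)>300).astype(np.uint8)
n,l,st,c=cv2.connectedComponentsWithStats(m);k=1+np.argmax(st[1:,4]);print(st[k])
cs=cv2.findContours((l==k).astype(np.uint8),cv2.RETR_EXTERNAL,cv2.CHAIN_APPROX_NONE)[0]
ct=cv2.convexHull(max(cs,key=len)).reshape(-1,2)+[270,115]
P=np.array([at('w5',u,v,.022,True)[:2] for u,v in ct])
r=least_squares(lambda q:np.hypot(*(P-q[:2]).T)-q[2],[.573,-.245,.04],loss='soft_l1',f_scale=.001).x;print('lid flange fit',r)
g=cv2.cvtColor(im,cv2.COLOR_BGR2GRAY)
for v in(148,156,164,172,180,188,196): print(v,g[v,305:348])
E
```

```text
[  16   18   79   78 4736]
lid flange fit [ 0.5751 -0.25    0.0399]
148 [238 237 238 238 238 238 238 239 236 220 210 227 225 188 146 156 177 187
 193 195 193 194 192 192 192 187 188 184 172 162 170 204 229 211 210 218
 219 218 219 218 219 217 217]
156 [235 236 236 236 236 235 236 237 231 212 222 231 211 167 182 199 210 217
 223 225 225 226 221 221 225 216 213 206 195 185 167 165 180 186 203 215
 215 216 214 214 215 215 214]
164 [209 211 210 210 213 212 212 215 201 186 201 198 172 156 166 177 185 192
 197 199 201 204 205 209 210 211 209 199 188 176 158 155 188 208 215 213
 213 211 212 212 211 210 214]
172 [208 205 207 207 209 207 209 208 201 187 200 186 160 160 171 182 189 196
 200 200 203 203 209 206 207 208 203 191 180 170 166 167 174 199 209 209
 208 211 209 209 209 209 208]
180 [205 206 204 204 206 204 206 197 187 191 199 172 153 166 178 183 194 197
 200 203 203 206 205 204 205 201 194 183 172 166 204 250 255 255 255 255
 255 255 255 254 219 205 207]
188 [235 254 255 255 250 234 231 218 204 219 196 161 155 170 181 188 196 199
 201 202 201 203 200 201 198 198 198 183 170 162 171 204 227 240 255 255
 255 242 210 202 200 204 204]
196 [255 255 255 255 255 255 255 255 254 255 255 225 167 170 182 190 198 199
 199 197 198 196 194 193 191 188 179 168 179 239 255 255 255 255 255 255
 255 255 255 255 255 255 255]
```

```bash
python3 - <<'E'
from h import *
a,b=at('w5',326.8,150,.05,True),at('w5',324.9,192,.05,True); d=(a-b)[:2]; print(np.degrees(np.arctan2(d[1],d[0])),(a+b)/2)
a,b=at('w5',319,150,.05,True),at('w5',316.8,190,.05,True); d=(a-b)[:2]; print(np.degrees(np.arctan2(d[1],d[0])))
plan((.5751,-.250,.06),18,5)
E
```

```text
17.783776799423155 [ 0.58016216 -0.24830372  0.05      ]
16.970279520823578
0 x 0.41 y 0.12 z 2.21 az 0.41
1 x 0.41 y 0.11 z 2.21 az 0.41
2 x 0.41 y 0.11 z 2.21 az 0.41
3 x 0.41 y 0.11 z 2.21 az 0.41
4 x 0.41 y 0.11 z 2.21 az 0.41
q [-11.5  17.7  40.6  94.6 -12.1  72.1 -38.4] F [ 0.2 -0.  -0.6] t 7.45
```

Emit:
jog_arm(motion=[{"x": 0.6,"y": 0.2,"z": 2.5,"ax": 0,"ay": 0,"az": 0.8},{"x": 0.6,"y": 0.2,"z": 2.8,"ax": 0,"ay": 0,"az": 0.9},{"x": 0.6,"y": 0.1,"z": 2.8,"ax": 0,"ay": 0,"az": 0.8},{"x": 0.3,"y": 0.1,"z": 2.0,"ax": 0,"ay": 0,"az": 0},{"x": 0,"y": 0,"z": 0,"ax": 0,"ay": 0,"az": 0}])

```text
time_s: 7.95
tool_pos: [0.574, -0.2494, 0.0664]
tool_rot: [-179.8, 0.3, 17.6]
force: [0.2, -0.1, -0.1]
grip_width: 0.0518
grasp_force: 0.0
```

```bash
python3 - <<'E'
from h import *
o=env.get_obs(); print(o['tool_pos'],o['tool_rot'])
plan((.5751,-.250,.027),17.5,2)
E
```

```text
[ 0.57396069 -0.2493663   0.0663594 ] [-179.80866291    0.27689961   17.56715951]
0 x 0.04 y 0.05 z 1.97 az 0.03
1 x 0.04 y 0.05 z 1.97 az 0.03
q [ -9.2  26.2  38.3  97.6 -17.8  62.8 -37.9] F [ 0.2 -0.1 -0.1] t 7.95
```

Emit:
jog_arm(motion=[{"x": 0.1,"y": 0.1,"z": 1.6,"ax": 0,"ay": 0,"az": 0},{"x": 0,"y": 0,"z": 1.4,"ax": 0,"ay": 0,"az": 0},{"x": 0,"y": 0,"z": 1.0,"ax": 0,"ay": 0,"az": 0},{"x": 0,"y": 0,"z": 0,"ax": 0,"ay": 0,"az": 0},{"x": 0,"y": 0,"z": 0,"ax": 0,"ay": 0,"az": 0}])

```text
time_s: 8.45
tool_pos: [0.5769, -0.2518, 0.0296]
tool_rot: [-180.0, 0.0, 17.5]
force: [0.6, 0.3, -0.1]
grip_width: 0.0519
grasp_force: 0.0
```

Emit:
jog_arm(motion=[{"x": 0,"y": 0,"z": 0,"ax": 0,"ay": 0,"az": 0},{"x": 0,"y": 0,"z": 0,"ax": 0,"ay": 0,"az": 0},{"x": 0,"y": 0,"z": 0,"ax": 0,"ay": 0,"az": 0},{"x": 0,"y": 0,"z": 0,"ax": 0,"ay": 0,"az": 0},{"x": 0,"y": 0,"z": 0,"ax": 0,"ay": 0,"az": 0}])

```text
time_s: 8.95
tool_pos: [0.5771, -0.2516, 0.0297]
tool_rot: [180.0, -0.0, 17.5]
force: [-1.1, -1.1, -1.2]
grip_width: 0.0521
grasp_force: 0.0
```

Emit:
jog_arm(motion=[{"x": -0.1,"y": -0.2,"z": 0.3,"ax": 0,"ay": 0,"az": 0},{"x": 0,"y": 0,"z": 0,"ax": 0,"ay": 0,"az": 0},{"x": 0,"y": 0,"z": 0,"ax": 0,"ay": 0,"az": 0},{"x": 0,"y": 0,"z": 0,"ax": 0,"ay": 0,"az": 0},{"x": 0,"y": 0,"z": 0,"ax": 0,"ay": 0,"az": 0}])

```text
time_s: 9.45
tool_pos: [0.5755, -0.2501, 0.0266]
tool_rot: [180.0, -0.0, 17.5]
force: [0.1, -0.8, 0.9]
grip_width: 0.0523
grasp_force: 0.0
```

Emit:
jog_arm(motion=[{"x": 0,"y": 0,"z": 0,"ax": 0,"ay": 0,"az": 0},{"x": 0,"y": 0,"z": 0,"ax": 0,"ay": 0,"az": 0},{"x": 0,"y": 0,"z": 0,"ax": 0,"ay": 0,"az": 0},{"x": 0,"y": 0,"z": 0,"ax": 0,"ay": 0,"az": 0},{"x": 0,"y": 0,"z": 0,"ax": 0,"ay": 0,"az": 0}], claw=-1, squeeze=45)

```text
time_s: 9.95
tool_pos: [0.5754, -0.2501, 0.0266]
tool_rot: [-180.0, -0.0, 17.5]
force: [0.5, 0.2, -0.2]
grip_width: 0.0206
grasp_force: 0.0
```

Emit:
jog_arm(motion=[{"x": 0,"y": 0,"z": -0.5,"ax": 0,"ay": 0,"az": 0},{"x": 0,"y": 0,"z": -2.0,"ax": 0,"ay": 0,"az": 0},{"x": 0,"y": 0,"z": -4.0,"ax": 0,"ay": 0,"az": 0},{"x": 0,"y": 0,"z": -5.0,"ax": 0,"ay": 0,"az": 0},{"x": 0,"y": 0,"z": -4.5,"ax": 0,"ay": 0,"az": 0}])

```text
time_s: 10.45
tool_pos: [0.5751, -0.2502, 0.1887]
tool_rot: [180.0, -0.0, 17.5]
force: [1.6, -0.2, -0.9]
grip_width: 0.0179
grasp_force: 45.0
```

```bash
python3 - <<'E'
from h import *
plan((.4876,.001,.18),34.3,8)
E
```

```text
0 x -0.10 y -3.32 z 0.11 az -2.10
1 x 0.02 y -3.32 z 0.11 az -2.10
2 x 0.14 y -3.32 z 0.11 az -2.10
3 x 0.27 y -3.31 z 0.11 az -2.10
4 x 0.39 y -3.30 z 0.11 az -2.10
5 x 0.51 y -3.29 z 0.11 az -2.10
6 x 0.63 y -3.26 z 0.11 az -2.10
7 x 0.75 y -3.24 z 0.11 az -2.10
q [-11.6  19.6  41.1  90.6 -13.2  74.7 -41.2] F [ 1.6 -0.2 -0.9] t 10.45
```

Emit:
jog_arm(motion=[{"x": 0,"y": -2.4,"z": 0,"ax": 0,"ay": 0,"az": -1.8},{"x": 0,"y": -4.0,"z": 0,"ax": 0,"ay": 0,"az": -2.5},{"x": 0.2,"y": -4.0,"z": 0,"ax": 0,"ay": 0,"az": -2.5},{"x": 0.3,"y": -4.0,"z": 0,"ax": 0,"ay": 0,"az": -2.5},{"x": 0.5,"y": -4.0,"z": 0.3,"ax": 0,"ay": 0,"az": -2.5}])

```text
time_s: 10.95
tool_pos: [0.5141, -0.0747, 0.1841]
tool_rot: [180.0, -0.1, 29.4]
force: [1.0, 0.1, -1.3]
grip_width: 0.0179
grasp_force: 45.0
```

Emit:
jog_arm(motion=[{"x": 0.6,"y": -3.7,"z": 0.3,"ax": 0,"ay": 0,"az": -2.5},{"x": 0.7,"y": -3.0,"z": 0.3,"ax": 0,"ay": 0,"az": -2.5},{"x": 0.3,"y": -1.3,"z": 0,"ax": 0,"ay": 0,"az": 0},{"x": 0,"y": 0,"z": 0,"ax": 0,"ay": 0,"az": 0},{"x": 0,"y": 0,"z": 0,"ax": 0,"ay": 0,"az": 0}])

```text
time_s: 11.45
tool_pos: [0.4873, 0.0001, 0.1779]
tool_rot: [180.0, -0.0, 34.3]
force: [0.7, -1.0, -0.9]
grip_width: 0.0175
grasp_force: 45.0
```

```bash
python3 - <<'E'
from h import *
snap('wrist','w6'); snap('scene','s6')
o=env.get_obs(); print(o['tool_pos'],o['tool_rot'],o['grip_width'],o['qpos'],o['joint_velocities'].round(1),o['force'])
plan((.4876,.001,.15),34.3,3)
a=cv2.imread('pics/w6.png')[40:340,120:520]; b=cv2.resize(cv2.imread('pics/s6.png')[130:260,290:420],(300,300),interpolation=cv2.INTER_CUBIC)
cv2.imwrite('pics/c5.png',np.hstack([a,b]))
E
```

```text
[ 0.487533   -0.00067884  0.17779747] [ 1.79958149e+02 -1.33158525e-02  3.41618644e+01] 0.01800099456495178 [-33.29146406  -0.72705531  30.25616    110.06113235   0.41923813
  70.53434263 -59.0149426 ] [ 0.3  0.3 -0.   0.  -0.2 -0.1 -0.2] [ 0.33162999 -0.06874978 -0.74372889]
0 x 0.03 y -0.05 z 0.93 az -0.05
1 x 0.03 y -0.05 z 0.93 az -0.05
2 x 0.03 y -0.04 z 0.93 az -0.05
q [-33.3  -0.7  30.3 110.1   0.4  70.5 -59. ] F [ 0.3 -0.1 -0.7] t 11.55
```

View pics/c5.png

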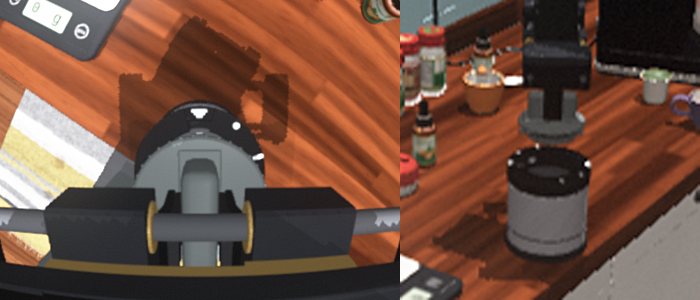

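The wrist view shows the lid in hand with its bar pointing at the gate arrow (crop (199,113)), the stud at (236,126) and the lock bar at (258,157). Now I'll refine the mouth centre and gate angle from these marks.

```bash
python3 - <<'E'
from h import *
np.set_printoptions(precision=4,suppress=True)
from scipy.optimize import least_squares
im=cv2.imread('pics/w6.png'); g=cv2.cvtColor(im,cv2.COLOR_BGR2GRAY)[135:210,260:400]
n,l,st,c=cv2.connectedComponentsWithStats((g>190).astype(np.uint8)); M=[]
for k in range(1,n):
    if 6<st[k,4]<200: p=c[k]+[260,135]; M.append(p); print(p,st[k,4])
W=[at('w6',u,v,.1135,True)[:2] for u,v in ((319,153),(356,166),(378,197))] if len(M)<3 else [at('w6',*p,.1135,True)[:2] for p in sorted(M[:],key=lambda p:p[0])[:3]]
W=np.array(W);print(W)
E_=[(256,193),(268,169),(290,150),(320,141),(350,147),(372,163),(386,196)]
P=np.array([at('w6',u,v,.112,True)[:2] for u,v in E_])
def f(q):
    a=q[2]; u=lambda t:np.array([np.cos(t),np.sin(t)])
    d=W[0]-q[:2]; e=[*(W[1]-q[:2]-.047*u(a-.63)), d[1]*np.cos(a)-d[0]*np.sin(a)]
    b=W[2]-q[:2]; e.append(b[1]*np.cos(a-1.27)-b[0]*np.sin(a-1.27))
    return e+list(.5*(np.hypot(*(P-q[:2]).T)-.05))
r=least_squares(f,[.4876,.001,.6]);print(r.x[:2],np.degrees(r.x[2]),r.fun)
for v in(176,185,195):print(v,im[v,240:400].sum(1)//3)
E
```

```text
[318.7745 152.1373] 102
[355.925 165.35 ] 40
[378.2619 196.3333] 42
[[ 0.5267  0.0269]
 [ 0.5343 -0.0013]
 [ 0.5248 -0.0292]]
[0.4896 0.0019] 32.33446058512003 [-0.0022 -0.0001  0.0012 -0.0009 -0.0001 -0.0002  0.0004  0.0015  0.002
  0.0022  0.0016]
176 [ 72  58  57  58  60  61  60  59  56  56  53  55  56  56  56  55  56  57
  56  58  58  58  57  56  52  51  49  45  43  44  44  43  43  43  43  42
  44  44  43  43  41  43  45  42  42  43  44  42  42  42  42  43  43  43
  43  42  41  46  57  69  84  88  88  91  89  86  88  88  87  87  87  93
 105 116 104  98 100 103  99 100  98 101 102  97  98 107 107  98  88  86
  84  83  85  86  90  93  91  92  89  82  67  53  43  41  43  42  45  42
  45  43  44  41  44  42  45  45  42  44  44  46  42  41  42  44  44  41
  46  43  43  43  43  42  44  41  46  55  59  57  56  56  56  55  54  58
  58  57  55  54  55  55  55  56  55  55  55  59  59  58  60  61]
185 [ 68  69  66  65  61  58  58  57  54  51  52  48  49  50  49  50  48  52
  52  43  45  44  43  44  44  44  44  43  45  41  40  43  41  43  41  42
  41  41  42  42  41  42  52  65  80  99 107 1
[... 411 characters left out ...]
5 107 105 103 101  96  94  97  91  90  92  97]
195 [113 108 104  95  83  75  70  68  71  67  65  58  61  61  60  54  46  41
  42  45  40  40  46  43  42  43  43  46  61  77  83  89 102 108 116 121
 126 131 133 134 134 132 133 132 134 132 133 134 135 134 135 135 136 135
 135 136 131 118 109 119 129 132 131 133 133 131 132 133 132 134 131 133
 134 135 132 133 134 134 134 134 132 134 133 133 136 134 135 134 136 132
 134 135 134 134 133 134 134 134 135 127 116 119 135 138 138 139 139 138
 138 138 138 137 138 138 138 137 138 138 136 137 137 137 134 129 122 114
 108  98  90  90  79  57  51  76 108 135 175 230 255 255 255 255 255 228
 108  72  77  79  77  76  76  78  79  83  88  94 100 104 105 107]
```

Taken together, the marks give centre (0.4876, 0.0003) and gate angle 34.4°. The tool is within 1 mm and 0.3° of that, so I'm lowering.

Emit:
jog_arm(motion=[{"x": 0,"y": -0.1,"z": 1.3,"ax": 0,"ay": 0,"az": 0},{"x": 0,"y": 0,"z": 1.2,"ax": 0,"ay": 0,"az": 0},{"x": 0,"y": 0,"z": 0.7,"ax": 0,"ay": 0,"az": 0},{"x": 0,"y": 0,"z": 0.5,"ax": 0,"ay": 0,"az": 0},{"x": 0,"y": 0,"z": 0,"ax": 0,"ay": 0,"az": 0}])

```text
time_s: 12.05
tool_pos: [0.4859, 0.0016, 0.1395]
tool_rot: [-180.0, 0.1, 34.3]
force: [0.0, 0.4, -0.7]
grip_width: 0.0177
grasp_force: 45.0
```

Emit:
jog_arm(motion=[{"x": 0,"y": 0,"z": 0.4,"ax": 0,"ay": 0,"az": 0},{"x": 0,"y": 0,"z": 0.4,"ax": 0,"ay": 0,"az": 0},{"x": 0,"y": 0,"z": 0.3,"ax": 0,"ay": 0,"az": 0},{"x": 0,"y": 0,"z": 0,"ax": 0,"ay": 0,"az": 0},{"x": 0,"y": 0,"z": 0,"ax": 0,"ay": 0,"az": 0}])

```text
time_s: 12.55
tool_pos: [0.4866, 0.0018, 0.1296]
tool_rot: [180.0, -0.0, 34.3]
force: [0.1, -0.0, -1.2]
grip_width: 0.0176
grasp_force: 45.0
```

Emit:
jog_arm(motion=[{"x": 0,"y": 0,"z": 0.3,"ax": 0,"ay": 0,"az": 0},{"x": 0,"y": 0,"z": 0.3,"ax": 0,"ay": 0,"az": 0},{"x": 0,"y": 0,"z": 0.2,"ax": 0,"ay": 0,"az": 0},{"x": 0,"y": 0,"z": 0,"ax": 0,"ay": 0,"az": 0},{"x": 0,"y": 0,"z": 0,"ax": 0,"ay": 0,"az": 0}])

```text
time_s: 13.05
tool_pos: [0.4866, 0.0019, 0.1228]
tool_rot: [-180.0, -0.0, 34.3]
force: [-4.7, 1.2, 8.4]
grip_width: 0.0177
grasp_force: 45.0
```

The lid is seated (TCP z 0.1228, expected 0.1226, with 8 N of contact). Now I'll twist clockwise slowly.

Emit:
jog_arm(motion=[{"x": 0,"y": 0,"z": 0,"ax": 0,"ay": 0,"az": 2},{"x": 0,"y": 0,"z": 0,"ax": 0,"ay": 0,"az": 3},{"x": 0,"y": 0,"z": 0,"ax": 0,"ay": 0,"az": 3},{"x": 0,"y": 0,"z": 0,"ax": 0,"ay": 0,"az": 3},{"x": 0,"y": 0,"z": 0,"ax": 0,"ay": 0,"az": 2}])

```text
time_s: 13.55
tool_pos: [0.4879, 0.0008, 0.1228]
tool_rot: [179.9, -0.1, 21.2]
force: [1.3, -2.0, 5.7]
grip_width: 0.0175
grasp_force: 45.0
```

```bash
python3 - <<'E'
from h import *
o=env.get_obs(); print(o['tool_pos'],o['tool_rot'],o['force'],o['wrist_torque'],o['qpos'])
E
```

```text
[0.48790442 0.0007575  0.12284108] [ 1.79884948e+02 -1.33230617e-01  2.12016120e+01] [ 1.27167712 -1.9846461   5.68218509] [-0.65807685  0.29674663  0.1544165 ] [-33.24365743   2.51806533  30.91195571 113.92485123  -1.36849286
  63.75758137 -70.55300624]
```

Emit:
jog_arm(motion=[{"x": 0,"y": 0,"z": 0,"ax": 0,"ay": 0,"az": 3},{"x": 0,"y": 0,"z": 0,"ax": 0,"ay": 0,"az": 3},{"x": 0,"y": 0,"z": 0,"ax": 0,"ay": 0,"az": 3},{"x": 0,"y": 0,"z": 0,"ax": 0,"ay": 0,"az": 3},{"x": 0,"y": 0,"z": 0,"ax": 0,"ay": 0,"az": 2}])

```text
time_s: 14.05
tool_pos: [0.4879, 0.0007, 0.1228]
tool_rot: [179.9, -0.2, 7.2]
force: [-1.3, -2.8, 5.9]
grip_width: 0.0177
grasp_force: 45.0
```

Emit:
jog_arm(motion=[{"x": 0,"y": 0,"z": 0,"ax": 0,"ay": 0,"az": 3},{"x": 0,"y": 0,"z": 0,"ax": 0,"ay": 0,"az": 3},{"x": 0,"y": 0,"z": 0,"ax": 0,"ay": 0,"az": 2},{"x": 0,"y": 0,"z": 0,"ax": 0,"ay": 0,"az": 0},{"x": 0,"y": 0,"z": 0,"ax": 0,"ay": 0,"az": 0}])

```text
time_s: 14.55
tool_pos: [0.4879, 0.0007, 0.1228]
tool_rot: [180.0, -0.2, -0.7]
force: [0.6, -1.6, 4.7]
grip_width: 0.0176
grasp_force: 45.0
```

```bash
python3 - <<'E'
from h import *
snap('wrist','w7'); snap('scene','s7')
o=env.get_obs(); print(o['tool_pos'],o['tool_rot'],o['force'],o['wrist_torque'],o['qpos'],o['time_s'])
a=cv2.imread('pics/w7.png')[40:340,120:520]; b=cv2.resize(cv2.imread('pics/s7.png')[130:260,290:420],(300,300),interpolation=cv2.INTER_CUBIC)
cv2.imwrite('pics/c6.png',np.hstack([a,b]))
E
```

```text
[0.48787223 0.00074961 0.12283016] [ 1.79949961e+02 -1.59625500e-01 -7.18868610e-01] [ 0.83360278 -1.44840349  5.4717318 ] [-0.60210047  0.29254058  0.05242808] [-33.81229883   2.51789197  31.50814012 113.94066699  -1.40156258
  63.76230881 -92.43154547] 14.65
```

View pics/c6.png

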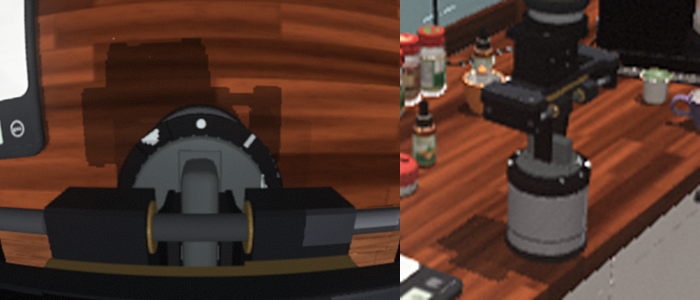

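The bar points at the stud (crop (201,124)), with the gate arrow to the left and the lock bar to the right, and the lid flush on the collar. One numeric check before handing in.

```bash
python3 - <<'E'
from h import *
im=cv2.imread('pics/w7.png'); g=cv2.cvtColor(im,cv2.COLOR_BGR2GRAY)
for n,(u0,u1,v0,v1) in dict(stud=(310,332,155,172),bar=(358,382,170,192),arrow=(255,285,165,190)).items():
    m=np.argwhere(g[v0:v1,u0:u1]>170); c=m.mean(0)[::-1]+[u0,v0]; p=at('w7',*c,.1135,True)[:2]; d=p-[.4878,.0005]; print(n,c,p,np.hypot(*d),np.degrees(np.arctan2(d[1],d[0])))
for v in(196,205,215,225):print(v,g[v,294:346])
E
```

```text
stud [320.61111111 163.38888889] [ 0.5342409  -0.00127909] 0.04647496151150294 -2.193853844636227
bar [369.29166667 180.375     ] [ 0.52436757 -0.02886002] 0.04689560176178171 -38.76090349016495
arrow [271.68269231 176.66346154] [0.5271766  0.02654148] 0.04720884870817744 33.47841764232167
196 [81 85 82 80 72 71 79 80 80 78 80 83 83 83 81 80 82 81 80 80 83 82 81 81
 80 83 82 80 84 83 80 82 81 82 83 82 79 83 82 80 81 83 81 81 82 76 69 70
 85 82 86 84]
205 [80 82 79 79 68 67 76 80 79 73 55 42 40 41 41 39 40 43 45 43 44 43 45 43
 44 44 43 43 45 42 43 45 46 42 44 42 44 42 41 40 46 59 77 82 83 76 68 69
 80 80 80 81]
215 [77 79 77 78 68 68 71 61 44 47 54 60 59 61 60 63 65 66 65 66 66 67 66 66
 65 65 66 66 63 66 66 65 68 67 67 65 64 62 63 59 59 52 45 49 69 74 70 71
 79 81 79 78]
225 [78 78 77 74 72 64 60 47 52 60 64 65 66 69 70 69 75 76 75 75 76 75 75 75
 75 77 77 78 78 76 77 77 79 81 80 77 77 73 70 72 66 63 62 53 53 61 62 69
 76 78 78 79]
```

Emit:
jog_arm(motion=[{"x": 0,"y": 0,"z": 0,"ax": 0,"ay": 0,"az": 0.8},{"x": 0,"y": 0,"z": 0,"ax": 0,"ay": 0,"az": 0.5},{"x": 0,"y": 0,"z": 0,"ax": 0,"ay": 0,"az": 0},{"x": 0,"y": 0,"z": 0,"ax": 0,"ay": 0,"az": 0},{"x": 0,"y": 0,"z": 0,"ax": 0,"ay": 0,"az": 0}])

```text
time_s: 15.15
tool_pos: [0.4879, 0.0007, 0.1228]
tool_rot: [179.9, -0.2, -2.0]
force: [0.3, -2.8, 5.6]
grip_width: 0.0178
grasp_force: 45.0
```

```bash
python3 - <<'E'
from h import *
o=env.get_obs(); print(o['tool_pos'],o['tool_rot'],o['force'],o['grasp_force'])
print(env.sign_off())
E
```

```text
[0.48786143 0.00073475 0.12282295] [ 1.79945727e+02 -1.59769542e-01 -1.99586715e+00] [ 0.32700797 -2.78073234  5.55917483] 45.01099767163396
the job is handed in; nothing more can be done
None
```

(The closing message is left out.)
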